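# Make a friction track ready for the next run

## Task

Make the friction track ready for the next group: clear the two spare sample plates (one on the track, one in the sled) into the shallow tray, flat on its floor and not stacked, and lay every weight bar flat on the sled's floor, side by side. Then slide the loaded sled along the track, without lifting it, until its front edge meets the scribed start line squarely, taking care not to overrun the line. Turn the force meter's peak-pointer knob back to its zero stop as well, and leave the beaker, flask, cups and remote control alone.

Things in the scene. Friction and masses are not known exactly. Their poses are not given: they have to be found in the camera images.
- track: Fixed white board 660 x 130 x 18 mm. Origin: centre of its underside; x along it in the direction of travel, z up. Surface at z = 18 mm. At its +x end a dial force meter lies face up: grey round case, 100 mm diameter, axis at x = 255 mm, y = 0, face 60 mm above the bench; its rod and hook reach back to x = 160 mm, 36 to 50 mm above the bench. Rule marks along one edge.
- start_line (a point): Middle of the scribed start line, a black line 2 mm wide right across the board's surface at x = 90 mm of the track. Axes as the track's: x is the direction of travel, so a point with negative x has not reached the line.
- sled: Loose wooden sled on the track, 190 (x) x 110 (y) mm, about 0.3 kg. Origin: centre of its underside; x forward, the way it travels (eye on front lip). Floor 12 mm thick; lips 6 mm thick, 8 mm above the floor, but the tailboard at the back 18 mm (30 mm overall): inside 178 x 98 mm. No guides, no stop: it slides with friction and stays where left. Starts 95 to 190 mm short of the line.
- front_left (a point): Left (+y) lower corner of the sled's front edge, 95 mm ahead of and 55 mm left of the sled's origin. The edge between the two front corners is the one to set on the line.
- front_right (a point): Right (-y) lower corner of the sled's front edge.
- bar0: One of up to four alike aluminium weight bars, 64 (x) x 32 x 32 mm, about 0.18 kg, loose on the bench (None: not there in this run). Origin: its centre, 16 mm above what it lies on. Four fit across the sled side by side when gripped by their ends, at 42 mm pitch.
- bar1: One of up to four alike aluminium weight bars, 64 (x) x 32 x 32 mm, about 0.18 kg, loose on the bench (None: not there in this run). Origin: its centre, 16 mm above what it lies on. Four fit across the sled side by side when gripped by their ends, at 42 mm pitch.
- bar2: One of up to four alike aluminium weight bars, 64 (x) x 32 x 32 mm, about 0.18 kg, loose on the bench (None: not there in this run). Origin: its centre, 16 mm above what it lies on. Four fit across the sled side by side when gripped by their ends, at 42 mm pitch.
- bar3: One of up to four alike aluminium weight bars, 64 (x) x 32 x 32 mm, about 0.18 kg, loose on the bench (None: not there in this run). Origin: its centre, 16 mm above what it lies on. Four fit across the sled side by side when gripped by their ends, at 42 mm pitch.
- sample0: Spare sample plate, wood faced with black rubber, 84 (x) x 50 (y) x 14 mm, about 0.07 kg, loose, left lying on the track near the start line, in the sled's way. Origin: its centre.
- sample1: Another spare sample plate, wood faced with cork, same size and origin, left lying crosswise on the sled's floor, where the bars are to go.
- tray: Shallow grey tray fixed on the bench, 200 (x) x 125 (y) mm, wall 4 mm thick and 12 mm high, floor about 4 mm thick. Origin: centre of its underside, x along its length.
- peak_knob (a joint): Angle of the meter's peak-pointer knob, rad: 0 at its zero stop (a hard stop, red pointer towards the sled, over the black one), growing clockwise seen from above. To reset, turn it counter-clockwise seen from above. It stays where it is left (friction about 0.04 N m).
- knob_grip (a point): On the knob's vertical axis, 84 mm above the bench, at the height to grip: the middle of a bar-shaped grip 40 (x) x 13 (y) x 24 mm high (its top 95 mm above the bench). x of this frame lies along the bar and turns with the knob.
- beaker: Bystander: glass beaker, 76 mm wide, 105 mm high. Origin: centre of its underside.
- flask: Bystander: dark vacuum flask, 72 mm diameter, 205 mm high. Origin: centre of its underside.
- remote: Bystander: black remote control, 150 x 45 x 18 mm. Origin: centre of its underside.
- cups: Bystander: stack of white cups, 77 mm wide, 148 mm high. Origin: centre of its underside.

How it is judged (in metres and radians):
On the way, in this order (a step that is already met when the one before it is completed fails the run):
1. every weight bar present lies flat on the sled's floor, before the sled is set on the line (x of bar0 in the frame of sled between -0.08 and 0.08 m and y of bar0 in the frame of sled between -0.035 and 0.035 m and z of bar0 in the frame of sled between 0.022 and 0.032 m and linear speed of each of bar0, bar1, bar2, bar3 below 0.02 m/s and x of bar1 in the frame of sled between -0.08 and 0.08 m and y of bar1 in the frame of sled between -0.035 and 0.035 m and z of bar1 in the frame of sled between 0.022 and 0.032 m and x of bar2 in the frame of sled between -0.08 and 0.08 m and y of bar2 in the frame of sled between -0.035 and 0.035 m and z of bar2 in the frame of sled between 0.022 and 0.032 m and x of bar3 in the frame of sled between -0.08 and 0.08 m and y of bar3 in the frame of sled between -0.035 and 0.035 m and z of bar3 in the frame of sled between 0.022 and 0.032 m), for 0.2 s.
2. the sled's front edge has been brought to the start line (x of front_left in the frame of start_line between -0.004 and 0.004 m and x of front_right in the frame of start_line between -0.004 and 0.004 m), for 0.3 s.
At the end, for the whole second after the job is handed in: Both front corners of the sled lie within 4 mm of the start line, the sled at rest, flat and within 20 mm of the track's middle; every bar present lies on the sled's floor inside the lips, not stacked; both sample plates lie flat on the tray floor; the knob is within 0.06 rad of its zero stop (all of step 1 and all of step 2 and y of sled in the frame of start_line between -0.02 and 0.02 m and z of sled in the frame of start_line between -0.004 and 0.004 m and linear speed of sled below 0.01 m/s and x of sample0 in the frame of tray between -0.075 and 0.075 m and y of sample0 in the frame of tray between -0.04 and 0.04 m and z of sample0 in the frame of tray between 0.005 and 0.015 m and linear speed of each of sample0, sample1 below 0.02 m/s and x of sample1 in the frame of tray between -0.075 and 0.075 m and y of sample1 in the frame of tray between -0.04 and 0.04 m and z of sample1 in the frame of tray between 0.005 and 0.015 m and value of joint peak_knob below 0.06 rad); the robot touches nothing.
It fails at once if the sled is lifted more than 10 mm off the track (z of sled in the frame of start_line above 0.01 m).
It fails at once if the sled overruns the line by more than 15 mm (x of any of front_left, front_right in the frame of start_line above 0.015 m).
It fails at once if the beaker, flask, remote control or stack of cups is moved by more than 30 mm (distance of any of beaker, flask, remote, cups from where it was at the start of the episode above 0.03 m).
Of bar0, bar1, bar2, bar3 only 2 to 4 are there at a start; the rules pass over those that are not, and their reading is None.
At some moment in a run one of bar0, bar1, bar2, bar3, sample0, sample1 may be knocked a few centimetres aside while the robot is not near it.
Once in a run the grip may slacken for a moment while it holds something.
It also fails if it takes over 208 s, if anything falls off the work surface, if the arm or the gripper's body presses on something with over 40 N, if the wrist force passes 120 N, or if a joint passes its speed limit or range.

## Robot

A 6-joint arm with a two-finger parallel gripper is mounted at the origin on the work surface. World frame = base frame: x ahead of the robot, y to its left, z up, the work surface at z = 0. Lengths are in m, angles in degrees, forces in N, time in s.
With the tool pointing down it reaches from about 0.325 to 0.875 m from the base axis. Payload 4.4 kg.
Tool frame: the origin (TCP) lies between the finger pads; the fingertips stand 11 mm ahead of it and the grasp point (between the pads) lies 8 mm behind it; z points along the fingers, y is the direction in which the jaws open and shut (so a half turn about z gives the same grasp; the last joint's range is limited). The gripper opens to 85 mm and grips with 20 to 120 N. Pads are 22 mm wide; open, the fingers measure 114 mm over their backs; the gripper's body (76 mm by 85 mm) begins 54 mm behind the grasp point. The pads swing forward as they close: fully open they stand 13 mm farther back than shut.
Start: joints at [-83.623, 11.837, 88.321, -0, 79.842, -8.623], TCP at [0.149, -0.555, 0.242] pointing down, gripper open.
Joint ranges: [-156.59, 156.59], [-49.26, 127.26], [12.9, 141.05], [-63.56, 243.56], [4.71, 150.69], [-161.64, 161.64]. Speed limits (degrees/s): [159.86, 159.86, 180, 180, 180, 180].

## Interface

Orientations are given as a 3x3 rotation matrix whose columns are the frame's x, y, z axes.
In Python, from cell import bot gives the robot as it stands.
- The arm moves only by the shell command python3 -m pendant 'ROWS' [FORCE]. ROWS is JSON, a list of rows, each a list of 3 entries, a list of its own where there are three numbers: the turn, a rotation vector about the world's x, y, z in rad, then the shift along the world's x, y, z in cm, then the closure, from 0 (fully open) to 1 (shut). In form: [[[rx, ry, rz], [tx, ty, tz], jaw], ...]. A call has 1 to 12 rows; each row is the pose to reach, as a shift and turn from the pose measured when the call began; what a row does not reach only later rows make up. A row lasts 1/8 s, in which the tool goes at most 62.5 mm and 10.7 degrees, less where a joint would pass 70% of its speed; a pose out of reach is approached as far as the arm can. A call with a gripper value outside its range is refused whole. The fingers move at their own pace and stop on an object; FORCE is the grip in N (left out, the last holds). Time passes only in rows, so rows that repeat a pose let the fingers close. It gives the time, the measured TCP pose, the force and the opening at its end, in the units of the state.
- bot.read_state(): the state, without advancing time (a new reading comes with each control period).
- bot.get_image(name): name is "scene" or "top"; returns the picture (400x640x3 uint8, blue, green, red); there is no depth.
- bot.camera_params(name): a dict with "K" (3x3 intrinsics, pixels), "dist_coeffs" ([k1, k2, p1, p2, k3] as OpenCV has them; the pictures are not rectified), "origin" and "rotation" of the camera in the world. Camera axes: x right, y down, z forward; pixel columns grow to the right and rows downward; lengths in m; the calibration is good to about 2 mm. A picture is of the moment at which its call begins. camera_params takes no time and is no camera call.
- bot.finish_job(): hands the job in, once; it reports no verdict.
The state is a dict: "time": time; "joints": joint angles; "dq": joint speeds; "tau": joint torques, N m; "position": TCP position; "tool_rot": TCP orientation; "force": force on the tool from outside, world axes, zero at the start; "torque": the same for the moment, N m; "finger_gap": opening from 0.0 (shut) to 1.0 (fully open).
Only numpy, scipy, OpenCV 4.12 (cv2) and the standard library are available. Lean on these libraries where they do the work, as an engineer would, in place of code of your own. Each camera call takes 0.05 s, during which the arm holds its last target. There are 200 camera calls.

## Working session

There is one attempt and no reset: what is moved stays moved. The work goes in short steps, Python scripts to look and compute and a shell command to move; the robot and the scene stay as the last step left them, time stands still between calls to the robot, and variables do not carry over. Pictures are saved under pics/ and viewed, about 12 in all and at most 16, crops included, and the job is handed in when it is done.

```bash
ls; mkdir -p pics
cat > h.py <<'E'
import numpy as np, cv2
from cell import bot
def snap(n,f):
    im=bot.get_image(n); cv2.imwrite('pics/'+f+'.png',im); return im
def ray(cam,uv):
    p=bot.camera_params(cam); K=np.array(p['K']);d=np.array(p['dist_coeffs'])
    n=cv2.undistortPoints(np.array(uv,float).reshape(-1,1,2),K,d).reshape(-1,2)
    R=np.array(p['rotation']); return np.array(p['origin']), np.c_[n,np.ones(len(n))]@R.T
def onz(cam,uv,z):
    o,d=ray(cam,uv); return o+d*((z-o[2])/d[:,2])[:,None]
def proj(cam,P):
    p=bot.camera_params(cam);R=np.array(p['rotation'])
    r=cv2.Rodrigues(R.T)[0]; return cv2.projectPoints(np.array(P,float).reshape(-1,1,3),r,-R.T@np.array(p['origin']),np.array(p['K']),np.array(p['dist_coeffs']))[0].reshape(-1,2)
E
python3 - <<'E'
from h import *
for n in('scene','top'): 
    snap(n,n+'0'); p=bot.camera_params(n); print(n,p)
print(bot.read_state())
E
```

```text
pics
scene {'K': array([[400.53236578,   0.        , 321.94983744],
       [  0.        , 400.53236578, 198.58220595],
       [  0.        ,   0.        ,   1.        ]]), 'dist_coeffs': array([-0.01483362,  0.        ,  0.        ,  0.        ,  0.        ]), 'origin': array([1.22856179, 0.68506453, 0.77840658]), 'rotation': array([[-0.74219356,  0.41163061, -0.52887519],
       [ 0.66991169,  0.43311273, -0.60301882],
       [-0.01915843, -0.80185635, -0.59720963]])}
top {'K': array([[381.01700485,   0.        , 318.63316208],
       [  0.        , 381.01700485, 200.09453221],
       [  0.        ,   0.        ,   1.        ]]), 'dist_coeffs': array([-0.07527143,  0.        ,  0.        ,  0.        ,  0.        ]), 'origin': array([ 0.40714269, -0.02934336,  1.32687762]), 'rotation': array([[-0.00808116, -0.98460173,  0.17462567],
       [-0.9999048 ,  0.00990959,  0.00960112],
       [-0.01118375, -0.17453146, -0.98458808]])}
{'time': 0.1, 'joints': array([-8.36232387e+01,  1.18820061e+01,  8.83977198e+01, -1.62860031e-03,
        7.98414443e+01, -8.62263568e+00]), 'dq': array([ 0.0730478 , -0.07118429, -0.24130063,  0.08051309, -0.04996722,
        0.13690235]), 'tau': array([-8.71275752e-04, -3.84094548e+01, -2.92549574e+01, -1.67437097e-04,
        4.85731900e-03, -1.68947258e-05]), 'position': array([ 0.14872429, -0.55474003,  0.24120654]), 'tool_rot': array([[ 9.65927283e-01,  2.58813475e-01, -2.62689569e-04],
       [ 2.58813446e-01, -9.65925047e-01,  2.09862405e-03],
       [ 2.89413747e-04, -2.09510582e-03, -9.99997763e-01]]), 'force': array([ 0.15704107,  0.3788307 , -0.19404197]), 'torque': array([-0.0328728 ,  0.01434732,  0.05190835]), 'finger_gap': 1.0008286230358838}
```

View pics/top0.png

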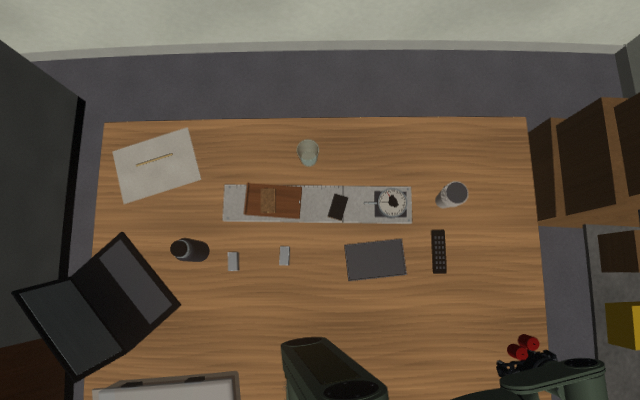

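View pics/scene0.png

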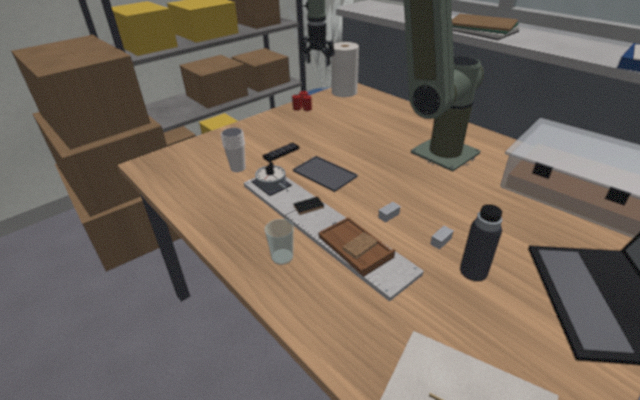

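Top: the track lies from (222,203) to (412,203), with the sled at about (273,201), the cork plate at (268,200), the black plate at (338,206) and the meter at (392,203). The tray is at (376,259). Two bars are at (233,261) and (284,255), and the scene view shows no others.

Run:
```python
from h import *
t=cv2.imread('pics/top0.png'); s=cv2.imread('pics/scene0.png')
c=cv2.resize(t[170:290,215:455],None,fx=3.3,fy=3.3,interpolation=cv2.INTER_CUBIC)
cv2.imwrite('pics/topc.png',c)
c=cv2.resize(s[125:305,215:465],None,fx=3.2,fy=3.2,interpolation=cv2.INTER_CUBIC)
cv2.imwrite('pics/scc.png',c)
hsv=cv2.cvtColor(t,cv2.COLOR_BGR2HSV)
def rect(m,roi,z,name,cam='top'):
    x0,y0,x1,y1=roi; mm=np.zeros_like(m); mm[y0:y1,x0:x1]=m[y0:y1,x0:x1]
    cs,_=cv2.findContours(mm,cv2.RETR_EXTERNAL,cv2.CHAIN_APPROX_NONE)
    c=max(cs,key=cv2.contourArea)
    P=onz(cam,c.reshape(-1,2),z)[:,:2]*1000
    r=cv2.minAreaRect(P.astype(np.float32)); print(name,len(cs),'c',np.round(r[0],1),'size',np.round(r[1],1),'ang',round(r[2],1))
    return r
sat=hsv[...,1];v=hsv[...,2]
lo=((sat<60)).astype(np.uint8)*255
for roi,z,n in [((225,248,242,275),.032,'barA'),((275,242,294,270),.032,'barB'),((340,232,410,284),.012,'tray'),((215,178,418,228),.018,'track')]: rect(lo,roi,z,n)
rect(((sat>90)*255).astype(np.uint8),(235,180,306,222),.02,'sled')
rect(((v<60)*255).astype(np.uint8),(326,190,350,224),.032,'sample0')
for n,(x,y) in dict(sled=(290,202),cork=(268,198),wood=(310,240),track=(310,203),blk=(338,206),tray=(370,260),bar=(233,258)).items(): print(n,hsv[y,x])
```

```text
barA 1 c [430.5 276.5] size [61.3 30.9] ang 1.4
barB 1 c [449.8 101.6] size [33.6 60.4] ang 89.6
tray 1 c [ 432.8 -207.7] size [122.  199.3] ang 5.6
track 3 c [627.4 -10.3] size [657.5 131. ] ang 88.7
sled 1 c [645.3 155.5] size [248.2 134.8] ang 89.3
sample0 1 c [613.8 -82.1] size [48.  81.1] ang 73.5
sled [ 12 165  93]
cork [ 15 137  99]
wood [ 15 133 140]
track [ 18  26 129]
blk [13 72 32]
tray [ 0 12 65]
bar [ 15   8 122]
```

View pics/topc.png

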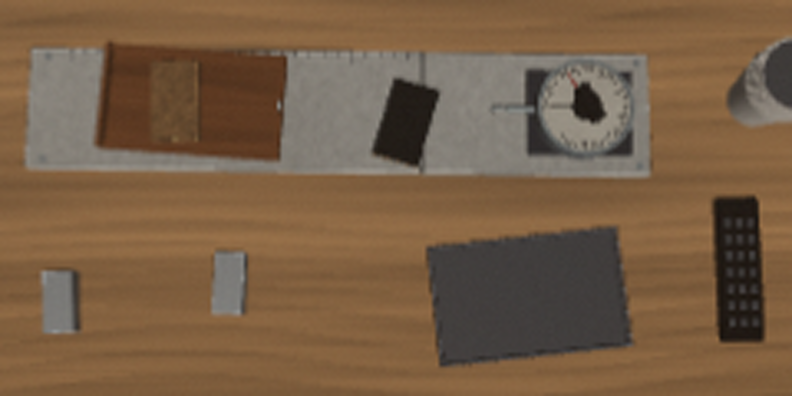

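View pics/scc.png

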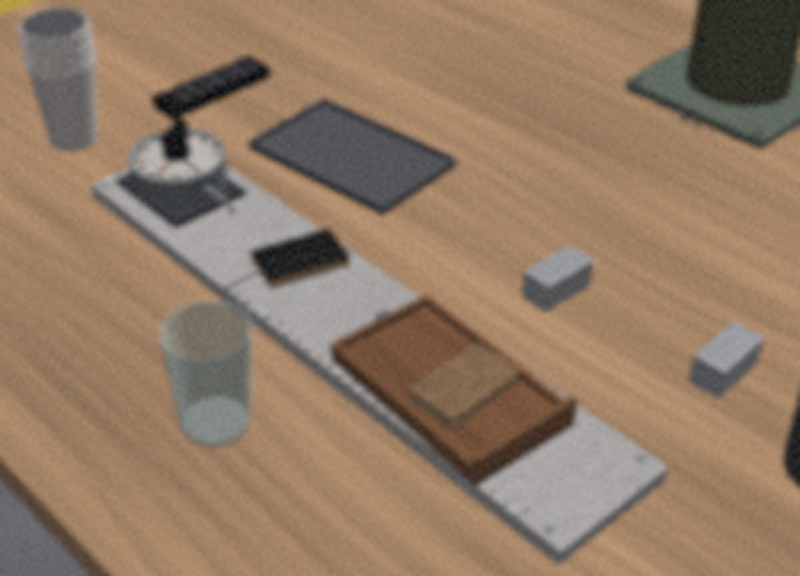

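Same layout close up: black plate at crop (405,121), cork at (174,102), start line at x≈422, red pointer up-left of the meter centre. Refining sled, cork, line and bystanders in one script.

Run:
```python
from h import *
t=cv2.imread('pics/top0.png'); s=cv2.imread('pics/scene0.png')
C=lambda L:[(x/3.3+215-.35,y/3.3+170-.35) for x,y in L]
S=lambda L:[(x/3.2+215-.35,y/3.2+125-.35) for x,y in L]
f=lambda a:np.round(a[:,:2]*1000,1).tolist()
print('cork',f(onz('top',C([(150,62),(197,62),(198,142),(152,142)]),.044)))
print('cork scene',f(onz('scene',S([(475,343),(523,380),(455,425),(411,393)]),.044)))
print('front lip',f(onz('top',C([(286,57),(279,160)]),.038)))
print('front lip scene',f(onz('scene',S([(334,350),(427,299)]),.038)))
print('tail',f(onz('top',C([(107,43),(97,147)]),.048)))
print('tail scene',f(onz('scene',S([(575,403),(477,470)]),.048)))
print('line',f(onz('top',C([(422,55),(422,171)]),.018)))
print('track scene',f(onz('scene',S([(97,187),(558,551),(665,466)]),.018)))
print('knob',f(onz('top',C([(588,103)]),.095)), 'scene',f(onz('scene',S([(177,122)]),.095)), 'axis pred',[622.6,-265])
print('pointer dir',f(onz('top',C([(568,75),(588,103)]),.06)))
print('flask base approx scene',f(onz('scene',[(478,272)],0)),'top',f(onz('top',[(180,248)],.205)))
print('samp0 scene',f(onz('scene',S([(331,231),(348,253),(270,276),(252,254)]),.032)))
print('bars scene',f(onz('scene',S([(569,248),(592,262),(545,288),(524,277)]),.032)),f(onz('scene',S([(736,325),(762,342),(716,372),(692,355)]),.032)))
k=cv2.resize(t[180:228,368:416],None,fx=8,fy=8,interpolation=cv2.INTER_CUBIC)
k2=cv2.resize(s[155:195,250:298],None,fx=8,fy=8,interpolation=cv2.INTER_CUBIC)
cv2.imwrite('pics/knob.png',np.hstack([k,cv2.copyMakeBorder(k2,0,k.shape[0]-k2.shape[0],0,0,0)]))
```

```text
cork [[677.6, 184.8], [677.0, 135.5], [592.6, 133.4], [593.1, 181.1]]
cork scene [[598.8, 135.5], [603.6, 194.6], [682.5, 192.3], [682.3, 142.0]]
front lip [[682.6, 42.8], [573.9, 50.0]]
front lip scene [[688.8, 53.8], [581.4, 60.0]]
tail [[697.5, 229.8], [587.8, 237.5]]
tail scene [[596.8, 244.1], [707.9, 240.0]]
line [[687.6, -100.9], [563.5, -98.5]]
track scene [[685.0, -327.0], [702.0, 318.6], [574.3, 321.0]]
knob [[620.6, -261.0]] scene [[615.3, -267.2]] axis pred [622.6, -265]
pointer dir [[656.1, -248.2], [626.7, -267.6]]
flask base approx scene [[459.4, 414.2]] top [[465.7, 394.6]]
samp0 scene [[570.2, -83.8], [582.0, -46.0], [659.0, -70.1], [649.9, -108.3]]
bars scene [[423.0, 94.1], [424.2, 123.1], [486.0, 118.3], [487.7, 94.2]] [[403.2, 268.4], [406.1, 296.9], [467.2, 292.0], [464.1, 265.3]]
```

View pics/knob.png

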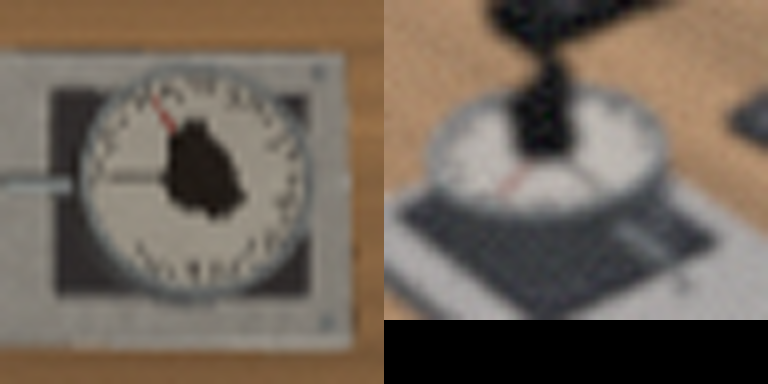

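```bash
python3 -m pendant '[[[0,0,-0.55],[20,20,0],0.2],[[0,0,-0.55],[46.5,47.2,0],0.2],[[0,0,-0.55],[46.5,47.2,0],0.2],[[0,0,-0.55],[46.5,47.2,0],0.2],[[0,0,-0.55],[46.5,47.2,0],0.2],[[0,0,-0.55],[46.5,47.2,0],0.2],[[0,0,-0.55],[46.5,47.2,0],0.2],[[0,0,-0.55],[46.5,47.2,0],0.2],[[0,0,-0.55],[46.5,47.2,0],0.2],[[0,0,-0.55],[46.5,47.2,0],0.2],[[0,0,-0.55],[46.5,47.2,0],0.2],[[0,0,-0.55],[46.5,47.2,0],0.2]]' 40
```

```text
time: 1.6
position: [0.6149, -0.0798, 0.2402]
tool_rot: [[0.96, -0.28, -0.0], [-0.28, -0.96, 0.003], [-0.001, -0.003, -1.0]]
force: [-0.2, -1.2, -0.1]
finger_gap: 0.797
```

The knob crop shows the red pointer about 57° clockwise of zero (tip at 152,98; axis near 197,180), with the grip bar along it. Now lowering over sample0.

```bash
python3 -m pendant '[[[0,0,0],[0,-0.1,-6],0.28],[[0,0,0],[0,-0.1,-12],0.28],[[0,0,0],[0,-0.1,-18],0.28],[[0,0,0],[0,-0.1,-20],0.28],[[0,0,0],[0,-0.1,-20.3],0.28],[[0,0,0],[0,-0.1,-20.3],0.28],[[0,0,0],[0,-0.1,-20.3],0.28]]'; python3 -m pendant '[[[0,0,0],[0,0,-0.2],0.28],[[0,0,0],[0,0,-0.4],0.28],[[0,0,0],[0,0,-0.4],0.28]]'; python3 -m pendant '[[[0,0,0],[0,0,-0.2],0.28],[[0,0,0],[0,0,-0.4],0.28],[[0,0,0],[0,0,-0.4],0.28]]'
python3 - <<'E'
from h import *
im=snap('scene','a1'); t=snap('top','a1t')
a=cv2.resize(im[140:240,260:360],None,fx=4,fy=4,interpolation=cv2.INTER_CUBIC);b=cv2.resize(t[160:260,290:390],None,fx=4,fy=4,interpolation=cv2.INTER_CUBIC)
cv2.imwrite('pics/a1c.png',np.hstack([a,b]))
E
```

```text
time: 2.48
position: [0.6173, -0.0815, 0.0402]
tool_rot: [[0.96, -0.28, 0.005], [-0.28, -0.96, 0.001], [0.005, -0.003, -1.0]]
force: [-0.1, 0.1, -0.3]
finger_gap: 0.72
time: 2.85
position: [0.6172, -0.0815, 0.0362]
tool_rot: [[0.96, -0.28, 0.005], [-0.28, -0.96, 0.001], [0.005, -0.003, -1.0]]
force: [-0.2, 0.6, 0.3]
finger_gap: 0.722
time: 3.22
position: [0.6168, -0.0814, 0.0317]
tool_rot: [[0.96, -0.28, 0.004], [-0.28, -0.96, 0.002], [0.004, -0.003, -1.0]]
force: [0.6, -0.1, 0.1]
finger_gap: 0.72
```

View pics/a1c.png

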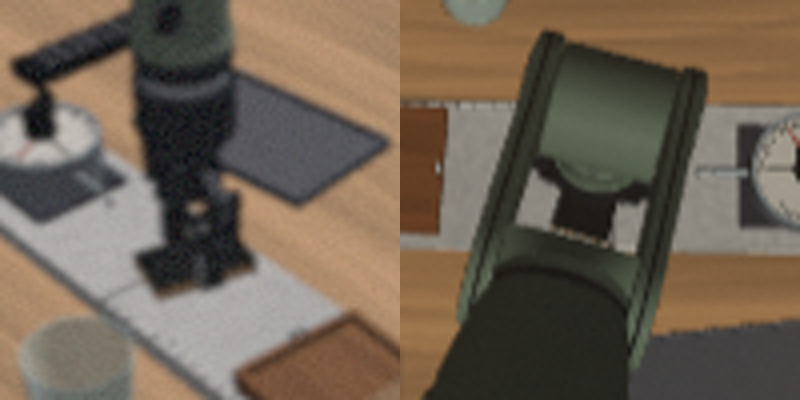

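The fingers straddle the plate with nothing touching. Going down in steps, then gripping.

```bash
python3 -m pendant '[[[0,0,0],[-0.2,0,-0.2],0.28],[[0,0,0],[-0.2,0,-0.35],0.28],[[0,0,0],[-0.2,0,-0.35],0.28]]'; python3 -m pendant '[[[0,0,0],[0,0,-0.2],0.28],[[0,0,0],[0,0,-0.3],0.28],[[0,0,0],[0,0,-0.3],0.28]]';  python3 -m pendant '[[[0,0,0],[0,0,0],0.5],[[0,0,0],[0,0,0],0.6],[[0,0,0],[0,0,0],0.6],[[0,0,0],[0,0,0],0.6]]' 40
```

```text
time: 3.7
position: [0.6149, -0.0814, 0.0283]
tool_rot: [[0.96, -0.28, 0.004], [-0.28, -0.96, 0.002], [0.004, -0.003, -1.0]]
force: [0.4, -0.4, 0.0]
finger_gap: 0.722
time: 4.08
position: [0.6147, -0.0813, 0.0252]
tool_rot: [[0.96, -0.28, 0.004], [-0.28, -0.96, 0.002], [0.004, -0.003, -1.0]]
force: [-0.9, -0.2, 0.3]
finger_gap: 0.721
time: 4.58
position: [0.6158, -0.082, 0.0264]
tool_rot: [[0.96, -0.279, 0.006], [-0.279, -0.96, 0.0], [0.006, -0.002, -1.0]]
force: [-0.0, -1.6, 5.2]
finger_gap: 0.571
```

Gripped (gap 0.57, about 49 mm; expected 50). Lift and carry to the -y half of the tray.

```bash
python3 -m pendant '[[[0,0,0],[0,0,2],0.6],[[0,0,0],[0,0,7],0.6],[[0,0,0.1],[-2,-2,12],0.6],[[0,0,0.3],[-6,-6,12],0.6],[[0,0,0.382],[-10,-10,12],0.6],[[0,0,0.382],[-14,-14,12],0.6],[[0,0,0.382],[-17.9,-17,12],0.6],[[0,0,0.382],[-17.9,-17,8],0.6],[[0,0,0.382],[-17.9,-17,4],0.6],[[0,0,0.382],[-17.9,-17,4],0.6],[[0,0,0.382],[-17.9,-17,4],0.6]]'
```

```text
time: 5.95
position: [0.4377, -0.2524, 0.0678]
tool_rot: [[0.995, 0.099, 0.007], [0.099, -0.995, 0.002], [0.007, -0.001, -1.0]]
force: [0.1, -0.4, -0.3]
finger_gap: 0.572
```

```bash
python3 -m pendant '[[[0,0,0],[0,0,-2],0.6],[[0,0,0],[0,0,-4],0.6],[[0,0,0],[0,0,-4.9],0.6],[[0,0,0],[0,0,-5.3],0.6],[[0,0,0],[0,0,-5.3],0.6],[[0,0,0],[0,0,-5.3],0.6]]'; python3 -m pendant '[[[0,0,0],[0,0,0],0.4],[[0,0,0],[0,0,0],0.3],[[0,0,0],[0,0,0],0.3],[[0,0,0],[0,0,4],0.25],[[0,0,0],[0,0,9],0.25],[[0,0,0],[0,0,15],0.25],[[0,0,0],[-10,0,15],0.25],[[0,0,0],[-10,0,15],0.25],[[0,0,0],[-10,0,15],0.25]]'
python3 - <<'E'
from h import *
t=snap('top','b1')
cv2.imwrite('pics/b1c.png',cv2.resize(t[170:310,215:455],None,fx=3.3,fy=3.3,interpolation=cv2.INTER_CUBIC))
E
```

```text
time: 6.7
position: [0.4383, -0.2529, 0.0156]
tool_rot: [[0.995, 0.099, 0.009], [0.099, -0.995, 0.001], [0.009, 0.0, -1.0]]
force: [-0.3, -0.4, 0.6]
finger_gap: 0.571
time: 7.82
position: [0.3363, -0.2522, 0.1653]
tool_rot: [[0.995, 0.096, 0.008], [0.096, -0.995, 0.001], [0.008, -0.0, -1.0]]
force: [-0.2, 0.2, 0.9]
finger_gap: 0.746
```

View pics/b1c.png

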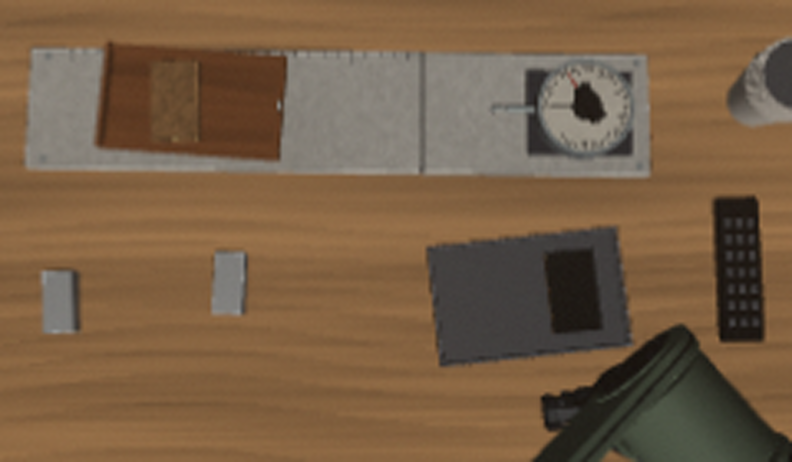

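The rubber plate lies in the tray at crop (573,290), and nothing else has moved. Next is the cork plate.

```bash
python3 -m pendant '[[[0,0,0],[5,5,0],0.28],[[0,0,-0.06],[10,12,0],0.28],[[0,0,-0.06],[15,18,0],0.28],[[0,0,-0.06],[20,25,0],0.28],[[0,0,-0.06],[25,33,0],0.28],[[0,0,-0.06],[29.9,41,0],0.28],[[0,0,-0.06],[29.9,41,0],0.28],[[0,0,-0.06],[29.9,41,-5],0.28],[[0,0,-0.06],[29.9,41,-9],0.28],[[0,0,-0.06],[29.9,41,-9],0.28],[[0,0,-0.06],[29.9,41,-9],0.28],[[0,0,-0.06],[29.9,41,-9],0.28]]'
```

```text
time: 9.38
position: [0.639, 0.1567, 0.0793]
tool_rot: [[0.999, 0.036, 0.015], [0.036, -0.999, 0.0], [0.015, 0.0, -1.0]]
force: [0.0, 0.4, 0.3]
finger_gap: 0.717
```

```bash
python3 -m pendant '[[[0,0.015,0],[-0.4,0.1,-1.5],0.28],[[0,0.015,0],[-0.4,0.1,-2.5],0.28],[[0,0.015,0],[-0.4,0.1,-3.2],0.28],[[0,0.015,0],[-0.4,0.1,-3.6],0.28],[[0,0.015,0],[-0.4,0.1,-3.8],0.28],[[0,0.015,0],[-0.4,0.1,-3.8],0.28]]';  python3 -m pendant '[[[0,0,0],[0,0,0],0.45],[[0,0,0],[0,0,0],0.6],[[0,0,0],[0,0,0],0.6],[[0,0,0],[0,0,0],0.6]]'
```

```text
time: 10.12
position: [0.635, 0.1577, 0.0411]
tool_rot: [[0.999, 0.036, 0.0], [0.036, -0.999, 0.0], [0.0, -0.0, -1.0]]
force: [0.3, 0.0, 0.3]
finger_gap: 0.721
time: 10.62
position: [0.6356, 0.1578, 0.0418]
tool_rot: [[0.999, 0.036, 0.001], [0.036, -0.999, 0.0], [0.001, -0.0, -1.0]]
force: [0.4, 0.3, 2.7]
finger_gap: 0.569
```

```bash
python3 -m pendant '[[[0,0,0],[0,0,2],0.6],[[0,0,0],[0,0,7],0.6],[[0,0,0.061],[-4,-5,10],0.6],[[0,0,0.061],[-8,-11,10],0.6],[[0,0,0.061],[-12,-17,10],0.6],[[0,0,0.061],[-16,-23,10],0.6],[[0,0,0.061],[-20.7,-29,10],0.6],[[0,0,0.061],[-20.7,-32.1,7],0.6],[[0,0,0.061],[-20.7,-32.1,3],0.6],[[0,0,0.061],[-20.7,-32.1,3],0.6],[[0,0,0.061],[-20.7,-32.1,3],0.6]]'
```

```text
time: 12.0
position: [0.4295, -0.1632, 0.073]
tool_rot: [[0.995, 0.097, 0.003], [0.097, -0.995, -0.0], [0.003, 0.0, -1.0]]
force: [-0.0, 0.5, 0.8]
finger_gap: 0.575
```

```bash
python3 -c "
from h import *
t=snap('top','c1');s=snap('scene','c1s')
cv2.imwrite('pics/c1c.png',np.hstack([cv2.resize(t[150:300,215:455],None,fx=2.2,fy=2.2),cv2.resize(s[110:260,250:370],None,fx=2.2,fy=2.2)]))"
```

```text
(no output)
```

View pics/c1c.png

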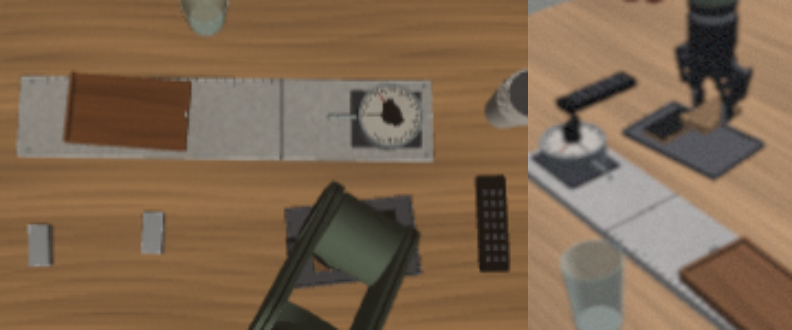

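The cork plate seems to have pitched in the grip (a light slanted face at 708,115). It's over its slot, so I'll lower until it touches and let it settle.

```bash
python3 -m pendant '[[[0,0,0],[0,0,-1.5],0.6],[[0,0,0],[0,0,-3],0.6],[[0,0,0],[0,0,-3],0.6]]'; python3 -m pendant '[[[0,0,0],[0,0,-1],0.6],[[0,0,0],[0,0,-1.6],0.6],[[0,0,0],[0,0,-2],0.6],[[0,0,0],[0,0,-2.4],0.6],[[0,0,0],[0,0,-2.4],0.6]]'
python3 -c "
from h import *
s=snap('scene','d1s')
cv2.imwrite('pics/d1c.png',cv2.resize(s[130:210,280:380],None,fx=5,fy=5,interpolation=cv2.INTER_CUBIC))"
```

```text
time: 12.48
position: [0.429, -0.162, 0.0419]
tool_rot: [[0.995, 0.099, 0.001], [0.099, -0.995, 0.001], [0.001, -0.001, -1.0]]
force: [-0.6, -0.7, -1.2]
finger_gap: 0.578
time: 13.1
position: [0.4288, -0.1619, 0.0177]
tool_rot: [[0.995, 0.099, 0.001], [0.099, -0.995, 0.001], [0.001, -0.001, -1.0]]
force: [0.5, -0.0, -0.9]
finger_gap: 0.57
```

View pics/d1c.png

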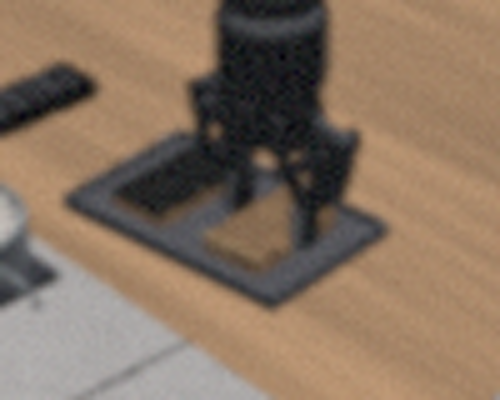

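It's flat on the tray floor beside the black plate, so release. Then go to bar B, turning the jaws along world x.

```bash
python3 -m pendant '[[[0,0,0],[0,0,0],0.4],[[0,0,0],[0,0,0],0.3],[[0,0,0],[0,0,0],0.3],[[0,0,0],[0,0,4],0.25],[[0,0,0],[0,0,9],0.2],[[0,0,0],[0,0,13],0]]'; python3 -m pendant '[[[0,0,1.48],[0,5,0],0],[[0,0,1.48],[1,11,0],0],[[0,0,1.48],[2,17,0],0],[[0,0,1.48],[2.3,23,0],0],[[0,0,1.48],[2.3,26.6,0],0],[[0,0,1.48],[2.3,26.6,0],0],[[0,0,1.48],[2.3,26.6,0],0],[[0,0,1.48],[2.3,26.6,0],0],[[0,0,1.48],[2.3,26.6,0],0],[[0,0,1.48],[2.3,26.6,0],0],[[0,0,1.48],[2.3,26.6,0],0],[[0,0,1.48],[2.3,26.6,0],0]]'
python3 - <<'E'
from h import *
t=snap('top','e1');s=snap('scene','e1s')
cv2.imwrite('pics/e1c.png',np.hstack([cv2.resize(t[170:300,215:435],None,fx=2.2,fy=2.2),cv2.resize(s[130:280,290:440],None,fx=2.2,fy=2.2)[:286]]))
E
```

```text
time: 13.9
position: [0.4294, -0.1622, 0.1499]
tool_rot: [[0.995, 0.099, 0.002], [0.099, -0.995, 0.0], [0.002, 0.0, -1.0]]
force: [0.1, -1.1, 0.7]
finger_gap: 0.983
time: 15.4
position: [0.4523, 0.1038, 0.1498]
tool_rot: [[-0.008, 1.0, 0.0], [1.0, 0.008, 0.002], [0.002, 0.0, -1.0]]
force: [-0.3, 0.2, -0.6]
finger_gap: 1.001
```

View pics/e1c.png

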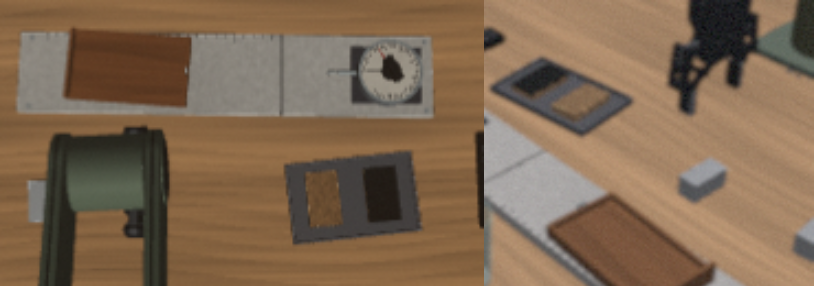

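Both plates lie flat side by side in the tray: cork at (323,198), black at (381,194). Bar B has not moved. Descend and grip it.

```bash
python3 -m pendant '[[[0,0,0],[0,0,-5],0],[[0,0,0],[0,0,-9],0],[[0,0,0],[0,0,-11],0],[[0,0,0],[0,0,-12.5],0],[[0,0,0],[0,0,-13.6],0],[[0,0,0],[0,0,-13.6],0]]'; python3 -m pendant '[[[0,0,0],[0,0,0],0.2],[[0,0,0],[0,0,0],0.4],[[0,0,0],[0,0,0],0.4],[[0,0,0],[0,0,0],0.4]]' 60
python3 - <<'E'
from h import *
C=lambda L:[(x/3.3+215-.35,y/3.3+170-.35) for x,y in L]
t=cv2.imread('pics/e1.png'); hsv=cv2.cvtColor(cv2.GaussianBlur(t,(0,0),.7),cv2.COLOR_BGR2HSV)
# sled mask: high saturation & dark
m=((hsv[...,1]>95)&(hsv[...,2]<118)).astype(np.uint8)*255
mm=np.zeros_like(m);mm[175:225,238:308]=m[175:225,238:308]
c=max(cv2.findContours(mm,0,1)[0],key=cv2.contourArea)
P=onz('top',c.reshape(-1,2),.038)[:,:2]*1000
r=cv2.minAreaRect(P.astype(np.float32));print(r)
# front edge by line fit, sat transition columns along rows
pts=[]
for v in range(189,217):
    row=hsv[v,285:312,1].astype(float); k=np.where(row<85)[0]
    if len(k): 
        i=k[0]; pts.append((285+i-(85-row[i])/(row[i-1]-row[i]),v))
W=onz('top',pts,.03)[:,:2]*1000
l=cv2.fitLine(W.astype(np.float32),cv2.DIST_HUBER,0,.01,.01).ravel();print('front edge dir/pt',l, W[0],W[-1])
lp=[]
g=cv2.cvtColor(t,cv2.COLOR_BGR2GRAY).astype(float)
for v in range(189,219):
    row=g[v,336:350]; w=np.clip(np.median(row)-row-8,0,None); 
    if w.sum()>0: lp.append((336+(w*np.arange(14)).sum()/w.sum(),v))
W=onz('top',lp,.018)[:,:2]*1000
print('start line',cv2.fitLine(W.astype(np.float32),cv2.DIST_HUBER,0,.01,.01).ravel(),W[0],W[-1])
E
```

```text
time: 16.25
position: [0.4521, 0.1038, 0.0135]
tool_rot: [[-0.008, 1.0, -0.001], [1.0, 0.008, 0.002], [0.002, -0.001, -1.0]]
force: [0.4, 0.1, -0.8]
finger_gap: 1.004
time: 16.75
position: [0.4531, 0.1038, 0.0146]
tool_rot: [[-0.008, 1.0, 0.001], [1.0, 0.008, 0.003], [0.003, 0.001, -1.0]]
force: [-0.2, 0.0, 6.0]
finger_gap: 0.737
((640.149169921875, 141.3937530517578), (191.45437622070312, 117.56079864501953), 85.77623748779297)
front edge dir/pt [ 9.9671704e-01 -8.0963753e-02  6.3015894e+02  4.6634262e+01] [676.93950678  42.83706683] [582.34358716  50.11621504]
start line [ 9.9982983e-01 -1.8446943e-02  6.2267712e+02 -9.9673096e+01] [ 677.94152159 -100.70227531] [575.54734081 -98.79280257]
```

Bar gripped (gap 0.737, about 64 mm with the same offset). The sled's centre is near (637,141), yawed about -4.3°. Carry the bar to sled x≈+35 mm.

```bash
python3 -m pendant '[[[0,0,0],[0,0,2],0.4],[[0,0,0],[0,0,6],0.4],[[0,0,0],[0,0,10],0.4],[[0,0,-0.08],[6,0,10],0.4],[[0,0,-0.08],[12,0.2,10],0.4],[[0,0,-0.08],[18.1,0.3,10],0.4],[[0,0,-0.08],[18.1,0.3,7],0.4],[[0,0,-0.08],[18.1,0.3,5],0.4],[[0,0,-0.08],[18.1,0.3,5],0.4],[[0,0,-0.08],[18.1,0.3,5],0.4]]'
```

```text
time: 18.0
position: [0.6337, 0.107, 0.0651]
tool_rot: [[0.071, 0.997, 0.002], [0.997, -0.071, 0.002], [0.003, 0.001, -1.0]]
force: [-0.1, 0.5, -1.4]
finger_gap: 0.736
```

```bash
python3 -c "
from h import *
s=snap('scene','f1s')
cv2.imwrite('pics/f1c.png',cv2.resize(s[150:290,290:460],None,fx=4,fy=4,interpolation=cv2.INTER_CUBIC))"
```

```text
(no output)
```

View pics/f1c.png

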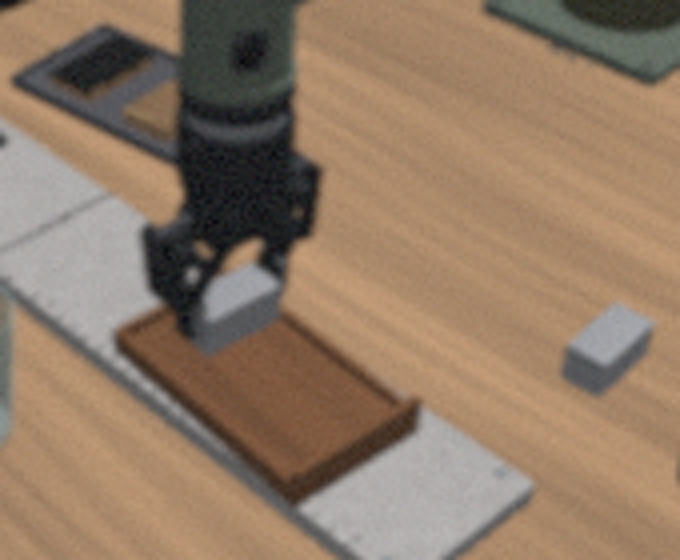

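The bar sits level in the jaws over the front of the sled (240,310). Lower and release.

```bash
python3 -m pendant '[[[0,0,0],[0.1,0,-0.8],0.4],[[0,0,0],[0.1,0,-1.4],0.4],[[0,0,0],[0.1,0,-1.8],0.4],[[0,0,0],[0.1,0,-1.95],0.4],[[0,0,0],[0.1,0,-1.95],0.4]]';python3 -m pendant '[[[0,0,0],[0,0,0],0.2],[[0,0,0],[0,0,0],0.18],[[0,0,0],[0,0,0],0.18]]'; python3 -m pendant '[[[0,0,0],[0,0,1],0.18],[[0,0,0],[0,0,4],0.1],[[0,0,0],[0,0,9],0],[[0,0,0],[-6,3,9],0],[[0,0,0.08],[-12,9,9],0],[[0,0,0.08],[-18,15,9],0],[[0,0,0.08],[-19.9,17.2,9],0],[[0,0,0.08],[-19.9,17.2,9],0],[[0,0,0.08],[-19.9,17.2,9],0],[[0,0,0.08],[-19.9,17.2,9],0]]'
python3 - <<'E'
from h import *
t=snap('top','g1');s=snap('scene','g1s')
cv2.imwrite('pics/g1c.png',np.hstack([cv2.resize(t[170:280,215:350],None,fx=3,fy=3),cv2.resize(s[150:290,310:460],None,fx=2.6,fy=2.6)[:330]]))
E
```

```text
time: 18.68
position: [0.6353, 0.107, 0.0461]
tool_rot: [[0.071, 0.997, 0.003], [0.997, -0.071, 0.002], [0.003, 0.003, -1.0]]
force: [-0.3, -0.6, -1.4]
finger_gap: 0.74
time: 19.05
position: [0.6357, 0.107, 0.0466]
tool_rot: [[0.071, 0.997, 0.004], [0.997, -0.071, 0.002], [0.003, 0.004, -1.0]]
force: [0.2, 0.1, 1.3]
finger_gap: 0.825
time: 20.3
position: [0.4382, 0.2783, 0.1371]
tool_rot: [[-0.007, 1.0, 0.005], [1.0, 0.007, 0.003], [0.003, 0.005, -1.0]]
force: [0.5, -0.5, 0.5]
finger_gap: 0.997
```

View pics/g1c.png

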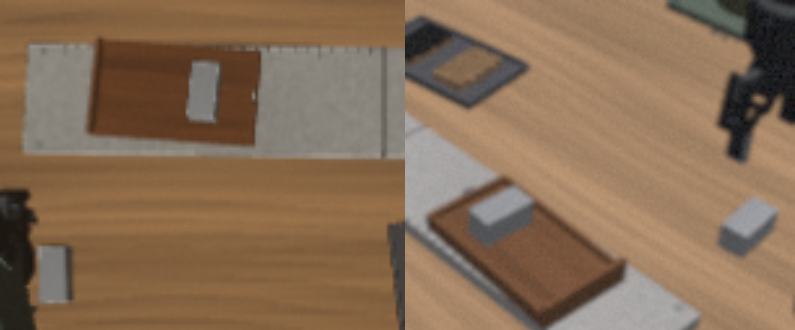

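Bar B lies flat in the sled (203,92), and bar A is still at (55,274). Grip bar A.

```bash
python3 -m pendant '[[[0,0,0],[-0.4,0,-5],0],[[0,0,0],[-0.4,0,-9],0],[[0,0,0],[-0.4,0,-11],0],[[0,0,0],[-0.4,0,-12],0],[[0,0,0],[-0.4,0,-12.3],0],[[0,0,0],[-0.4,0,-12.3],0]]'; python3 -m pendant '[[[0,0,0],[0,0,0],0.2],[[0,0,0],[0,0,0],0.4],[[0,0,0],[0,0,0],0.4],[[0,0,0],[0,0,0],0.4]]' 60;  python3 -m pendant '[[[0,0,0],[0,0,2],0.4],[[0,0,0],[0,0,6],0.4],[[0,0,0],[0,0,10],0.4],[[0,0,0],[0,0,10],0.4]]'
```

```text
time: 21.15
position: [0.4351, 0.2781, 0.0145]
tool_rot: [[-0.006, 1.0, 0.006], [1.0, 0.006, 0.003], [0.003, 0.006, -1.0]]
force: [-0.7, 0.5, 0.5]
finger_gap: 1.0
time: 21.65
position: [0.4361, 0.2787, 0.0159]
tool_rot: [[-0.006, 1.0, 0.008], [1.0, 0.006, 0.004], [0.004, 0.008, -1.0]]
force: [-0.8, 0.2, 7.5]
finger_gap: 0.739
time: 22.15
position: [0.4391, 0.2799, 0.1196]
tool_rot: [[-0.006, 1.0, 0.016], [1.0, 0.006, 0.008], [0.008, 0.016, -1.0]]
force: [1.0, -0.2, -1.7]
finger_gap: 0.739
```

```bash
python3 -m pendant '[[[-0.008,0.016,-0.08],[5,-3,0],0.4],[[-0.008,0.016,-0.08],[10,-6,0],0.4],[[-0.008,0.016,-0.08],[15,-10,0],0.4],[[-0.008,0.016,-0.08],[19.9,-12.8,0],0.4],[[-0.008,0.016,-0.08],[19.9,-12.8,-3],0.4],[[-0.008,0.016,-0.08],[19.9,-12.8,-5.5],0.4],[[-0.008,0.016,-0.08],[19.9,-12.8,-5.5],0.4],[[-0.008,0.016,-0.08],[19.9,-12.8,-5.5],0.4]]'; python3 -m pendant '[[[0,0,0],[0,0,-0.8],0.4],[[0,0,0],[0,0,-1.2],0.4],[[0,0,0],[0,0,-1.5],0.4],[[0,0,0],[0,0,-1.65],0.4],[[0,0,0],[0,0,-1.65],0.4]]'
```

```text
time: 23.15
position: [0.6378, 0.1521, 0.0642]
tool_rot: [[0.073, 0.997, -0.0], [0.997, -0.073, -0.001], [-0.001, -0.0, -1.0]]
force: [0.4, -0.3, -1.8]
finger_gap: 0.737
time: 23.78
position: [0.6378, 0.1521, 0.0477]
tool_rot: [[0.073, 0.997, -0.0], [0.997, -0.073, -0.001], [-0.001, -0.0, -1.0]]
force: [0.1, 0.3, -1.9]
finger_gap: 0.733
```

```bash
python3 -m pendant '[[[0,0,0],[0,0,0],0.2],[[0,0,0],[0,0,0],0.18],[[0,0,0],[0,0,0],0.18],[[0,0,0],[0,0,1],0.18],[[0,0,0],[0,0,4],0.1],[[0,0,0],[0,0,8],0.1]]'; python3 -m pendant '[[[0,0,-1.57],[0,4,2],0.5],[[0,0,-1.57],[0.6,8,2],0.5],[[0,0,-1.57],[0.6,8,2],0.5],[[0,0,-1.57],[0.6,8,2],0.5],[[0,0,-1.57],[0.6,8,2],0.5],[[0,0,-1.57],[0.6,8,2],0.5],[[0,0,-1.57],[0.6,8,2],0.5],[[0,0,-1.57],[0.6,8,2],0.5],[[0,0,-1.57],[0.6,8,2],0.5],[[0,0,-1.57],[0.6,8,2],0.5],[[0,0,-1.57],[0.6,8,2],0.5]]'
python3 - <<'E'
from h import *
t=snap('top','i1');s=snap('scene','i1s')
cv2.imwrite('pics/i1c.png',np.hstack([cv2.resize(t[170:280,215:350],None,fx=2.6,fy=2.6),cv2.resize(s[170:280,310:430],None,fx=3.6,fy=3.6,interpolation=cv2.INTER_CUBIC)[:286]]))
E
```

```text
time: 24.52
position: [0.6369, 0.152, 0.1279]
tool_rot: [[0.073, 0.997, -0.003], [0.997, -0.073, -0.001], [-0.002, -0.003, -1.0]]
force: [0.7, -0.3, -0.1]
finger_gap: 0.899
time: 25.9
position: [0.643, 0.232, 0.1484]
tool_rot: [[0.997, -0.072, -0.001], [-0.072, -0.997, 0.003], [-0.001, -0.003, -1.0]]
force: [-0.2, -0.4, 0.7]
finger_gap: 0.499
```

View pics/i1c.png

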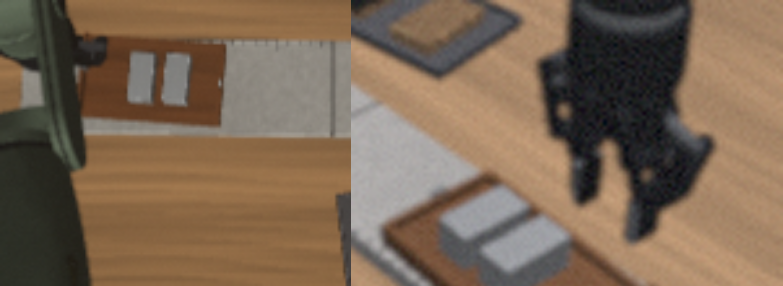

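Both bars lie flat side by side in the sled, at (141,78) and (176,80). Next: descend astride the tailboard and grip it gently.

```bash
python3 -m pendant '[[[0,0,0],[0,0,-4],0.5],[[0,0,0],[0,0,-7],0.5],[[0,0,0],[0,0,-9],0.5],[[0,0,0],[0,0,-9],0.5]]'; python3 -m pendant '[[[0,0,0],[0,0,-0.6],0.5],[[0,0,0],[0,0,-1],0.5],[[0,0,0],[0,0,-1],0.5]]'; python3 -m pendant '[[[0,0,0],[0,0,0],0.7],[[0,0,0],[0,0,0],0.8],[[0,0,0],[0,0,0],0.85],[[0,0,0],[0,0,0],0.9]]' 30;python3 -m pendant '[[[0,0,0],[0,0,0],0.95],[[0,0,0],[0,0,0],1],[[0,0,0],[0,0,0],1]]' 30
```

```text
time: 26.5
position: [0.6414, 0.2316, 0.0559]
tool_rot: [[0.997, -0.072, -0.005], [-0.072, -0.997, 0.002], [-0.005, -0.001, -1.0]]
force: [0.6, -0.3, 0.8]
finger_gap: 0.5
time: 26.88
position: [0.6416, 0.2317, 0.0462]
tool_rot: [[0.997, -0.072, -0.005], [-0.072, -0.997, 0.002], [-0.005, -0.001, -1.0]]
force: [0.1, -0.3, -0.3]
finger_gap: 0.5
time: 27.38
position: [0.6416, 0.2317, 0.0463]
tool_rot: [[0.997, -0.072, -0.005], [-0.072, -0.997, 0.002], [-0.005, -0.002, -1.0]]
force: [-0.1, -0.4, 1.0]
finger_gap: 0.102
time: 27.75
position: [0.6416, 0.232, 0.0464]
tool_rot: [[0.997, -0.072, -0.005], [-0.072, -0.997, 0.002], [-0.005, -0.002, -1.0]]
force: [-0.6, 0.7, 0.1]
finger_gap: 0.058
```

The tailboard is gripped (gap about 5 mm). Slide slowly to 20 mm short of the line while squaring up by 2.9°.

```bash
python3 -m pendant '[[[0,0,0.01],[-0.1,-0.5,0],1],[[0,0,0.02],[-0.2,-1.5,0],1],[[0,0,0.03],[-0.3,-2.5,0],1],[[0,0,0.04],[-0.4,-3.5,0],1],[[0,0,0.051],[-0.5,-4.5,0],1],[[0,0,0.051],[-0.5,-5,0],1],[[0,0,0.051],[-0.5,-5,0],1]]' 50
python3 -m pendant '[[[0,0,0],[-0.1,-1,0],1],[[0,0,0],[-0.2,-2,0],1],[[0,0,0],[-0.3,-3,0],1],[[0,0,0],[-0.4,-4,0],1],[[0,0,0],[-0.5,-5,0],1],[[0,0,0],[-0.5,-6,0],1],[[0,0,0],[-0.6,-6.8,0],1],[[0,0,0],[-0.6,-7.3,0],1],[[0,0,0],[-0.6,-7.4,0],1],[[0,0,0],[-0.6,-7.4,0],1]]'
cat > edge.py <<'E'
from h import *
import sys
t=snap('top',sys.argv[1]);s=snap('scene',sys.argv[1]+'s')
cv2.imwrite('pics/%sc.png'%sys.argv[1],np.hstack([cv2.resize(t[180:230,270:370],None,fx=4,fy=4,interpolation=cv2.INTER_CUBIC),cv2.resize(s[180:230,270:370],None,fx=4,fy=4,interpolation=cv2.INTER_CUBIC)]))
hsv=cv2.cvtColor(cv2.GaussianBlur(t,(0,0),.6),cv2.COLOR_BGR2HSV); S=hsv[...,1].astype(float)
g=cv2.cvtColor(t,cv2.COLOR_BGR2GRAY).astype(float)
pts=[];lp=[]
for v in range(191,216):
    k=[u for u in range(290,345) if S[v,u]>=85 and S[v,u+1:u+4].max()<85]
    if k: u=k[-1]; pts.append((u+(S[v,u]-85)/(S[v,u]-S[v,u+1]),v))
    a=int(sys.argv[2]) if len(sys.argv)>2 else 338
    row=g[v,a:349]; w=np.clip(np.median(row)-row-8,0,None)
    if w.sum()>0: lp.append((a+(w*np.arange(len(row))).sum()/w.sum(),v))
fit=lambda W:cv2.fitLine(W.astype(np.float32),cv2.DIST_HUBER,0,.01,.01).ravel()
for z in(.02,.030,.038):
    W=onz('top',pts,z)[:,:2]*1000; l=fit(W); print('front z',z,len(pts),'ang',np.degrees(np.arctan2(l[1],l[0])).round(2),'y at x=625',(l[3]+(625-l[2])*l[1]/l[0]).round(1))
L=onz('top',lp,.018)[:,:2]*1000;l=fit(L);print('line ang',np.degrees(np.arctan2(l[1],l[0])).round(2),'y at 625',(l[3]+(625-l[2])*l[1]/l[0]).round(1))
E
python3 edge.py j1
```

```text
time: 28.62
position: [0.6366, 0.1807, 0.0465]
tool_rot: [[1.0, -0.022, -0.005], [-0.022, -1.0, 0.001], [-0.005, -0.0, -1.0]]
force: [-0.2, 0.4, 1.4]
finger_gap: 0.049
time: 29.88
position: [0.6305, 0.1064, 0.0465]
tool_rot: [[1.0, -0.021, -0.005], [-0.021, -1.0, -0.0], [-0.005, 0.0, -1.0]]
force: [-0.8, 3.1, 0.6]
finger_gap: 0.053
front z 0.02 25 ang -1.91 y at x=625 -80.1
front z 0.03 25 ang -1.91 y at x=625 -79.7
front z 0.038 25 ang -1.91 y at x=625 -79.5
line ang -1.02 y at 625 -99.7
```

View pics/j1c.png

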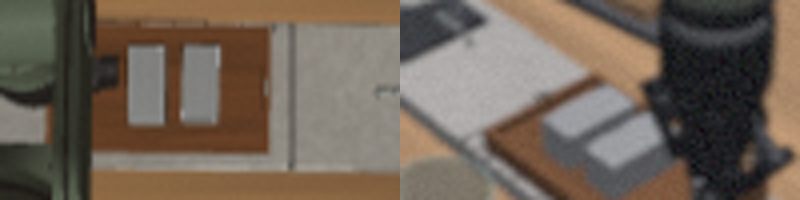

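The sled sits square to the line, front edge at about (269,28–152) and line at (291,22–170), so the gap is about 20 mm. Advance 15 mm with a slight yaw trim and remeasure.

```bash
python3 -m pendant '[[[0,0,0.003],[0,-0.3,0],1],[[0,0,0.006],[0,-0.7,0],1],[[0,0,0.006],[0,-1.1,0],1],[[0,0,0.006],[0,-1.4,0],1],[[0,0,0.006],[0,-1.5,0],1],[[0,0,0.006],[0,-1.5,0],1]]'
python3 edge.py k1 341
python3 - <<'E'
from h import *
# lip edge intensity profile, several rows averaged, line fit on half-max of colour difference
for f in('j1','k1'):
    t=cv2.imread(f'pics/{f}.png').astype(float); d=t[...,2]-t[...,0]
    pts=[]
    for v in range(189,216):
        r=d[v-1:v+2,300:349].mean(0); k=[i for i in range(len(r)-1) if r[i]>=30>r[i+1]]
        if k: i=k[-1]; pts.append((300+i+(r[i]-30)/(r[i]-r[i+1]),v))
    W=onz('top',pts,.038)[:,:2]*1000; l=cv2.fitLine(W.astype(np.float32),cv2.DIST_HUBER,0,.01,.01).ravel()
    print(f,np.degrees(np.arctan2(l[1],l[0])),l[3]+(625-l[2])*l[1]/l[0])
E
```

```text
time: 30.72
position: [0.6305, 0.0915, 0.0465]
tool_rot: [[1.0, -0.015, -0.005], [-0.015, -1.0, -0.0], [-0.005, 0.0, -1.0]]
force: [-0.2, 4.7, 0.4]
finger_gap: 0.053
front z 0.02 25 ang -0.98 y at x=625 -95.9
front z 0.03 25 ang -0.98 y at x=625 -95.4
front z 0.038 25 ang -0.98 y at x=625 -95.0
line ang -1.02 y at 625 -97.0
j1 -2.047453 -80.774155
k1 -0.9812601 -95.518425
```

Front edge and line are now parallel (-0.98° against -1.02°), with about 4.3 mm left. Advance 4.2 mm.

```bash
python3 -m pendant '[[[0,0,0],[0,-0.15,0],1],[[0,0,0],[0,-0.3,0],1],[[0,0,0],[0,-0.42,0],1],[[0,0,0],[0,-0.42,0],1],[[0,0,0],[0,-0.42,0],1],[[0,0,0],[0,-0.42,0],1]]'
python3 edge.py l1 341
python3 - <<'E'
from h import *
a=cv2.imread('pics/l1.png')[183:223,300:360];b=cv2.imread('pics/l1s.png')[180:230,270:345]
cv2.imwrite('pics/l1c.png',np.hstack([cv2.resize(a,(600,400),interpolation=cv2.INTER_CUBIC)[:,150:450],cv2.resize(b,(500,400),interpolation=cv2.INTER_CUBIC)]))
E
```

```text
time: 31.58
position: [0.6305, 0.0874, 0.0465]
tool_rot: [[1.0, -0.015, -0.005], [-0.015, -1.0, -0.0], [-0.005, 0.0, -1.0]]
force: [0.8, 4.9, 1.6]
finger_gap: 0.052
front z 0.02 25 ang -1.08 y at x=625 -99.9
front z 0.03 25 ang -1.08 y at x=625 -99.3
front z 0.038 25 ang -1.08 y at x=625 -98.9
line ang -1.02 y at 625 -96.9
```

View pics/l1c.png

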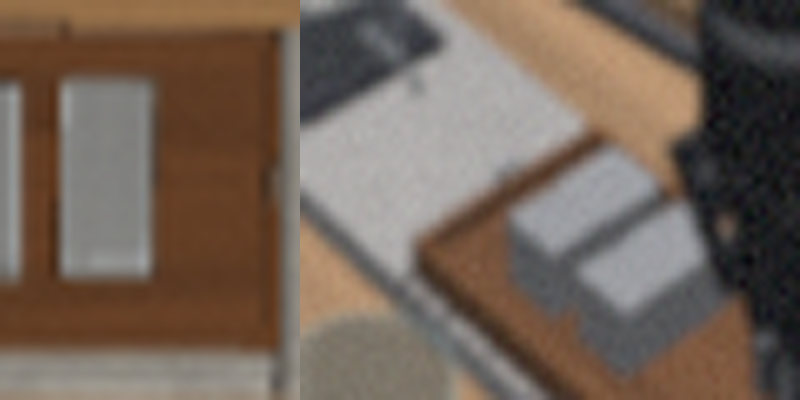

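In both views the front lip edge sits on the line. It measures y = -98.9 to -99.6, with the line at -99.7, and the angles agree. Release, rise and refine the knob axis.

```bash
python3 -m pendant '[[[0,0,0],[0,0,0],0.9],[[0,0,0],[0,0,0],0.75],[[0,0,0],[0,0,0],0.75],[[0,0,0],[0,0,2],0.75],[[0,0,0],[0,0,7],0.6],[[0,0,0],[0,0,13],0.3],[[0,0,0],[0,0,13],0.3]]'
python3 edge.py m1 341
python3 - <<'E'
from h import *
t=snap('top','n1'); x0,y0=368,180
c=cv2.resize(t[180:228,368:416],None,fx=8,fy=8,interpolation=cv2.INTER_CUBIC); h=cv2.cvtColor(c,cv2.COLOR_BGR2HSV)
U=lambda p:(np.array(p,float).reshape(-1,2)+.5)/8-.5+[x0,y0]
g=cv2.medianBlur(cv2.cvtColor(c,cv2.COLOR_BGR2GRAY),9)
ci=cv2.HoughCircles(g,cv2.HOUGH_GRADIENT,1,500,param1=80,param2=20,minRadius=95,maxRadius=130)
print('circle',ci); ce=onz('top',U(ci[0,0,:2]),.060)*1000; print('axis from case top',ce)
hh=h[...,0].astype(int); red=(((hh<6)|(hh>172))&(h[...,1]>120)&(h[...,2]>80)); ys,xs=np.nonzero(red); P=onz('top',U(np.c_[xs,ys]),.06)[:,:2]*1000
d=P.mean(0)-ce[0,:2]; print('red',len(P),P.mean(0),'world angle',np.degrees(np.arctan2(d[1],d[0])))
bl=((h[...,2]<45)).astype(np.uint8)*255
n,lb,st,cc=cv2.connectedComponentsWithStats(bl)
m=lb==lb[int(ci[0,0,1])-10,int(ci[0,0,0])]; ys,xs=np.nonzero(m); P=onz('top',U(np.c_[xs,ys]),.095)[:,:2]*1000
print('knob blob',m.sum(),P.mean(0)); cov=np.cov(P.T); w,v=np.linalg.eigh(cov); print('major ang',np.degrees(np.arctan2(v[1,1],v[0,1])),np.sqrt(w))
E
```

```text
time: 32.55
position: [0.6359, 0.0873, 0.1861]
tool_rot: [[1.0, -0.015, 0.011], [-0.015, -1.0, -0.001], [0.011, 0.0, -1.0]]
force: [0.1, -0.5, 0.4]
finger_gap: 0.702
front z 0.02 25 ang -1.01 y at x=625 -99.9
front z 0.03 25 ang -1.01 y at x=625 -99.4
front z 0.038 25 ang -1.01 y at x=625 -98.9
line ang -0.98 y at 625 -96.9
circle NoneTraceback (most recent call last):
  File "<stdin>", line 7, in <module>
TypeError: 'NoneType' object is not subscriptable
```

Run:
```python
from h import *
t=cv2.imread('pics/n1.png'); x0,y0=368,180
c=cv2.resize(t[180:228,368:416],None,fx=8,fy=8,interpolation=cv2.INTER_CUBIC); h=cv2.cvtColor(c,cv2.COLOR_BGR2HSV)
U=lambda p:(np.array(p,float).reshape(-1,2)+.5)/8-.5+[x0,y0]
hh=h[...,0].astype(int)
# ivory face: bright; filled hull -> centre
f=((h[...,2]>150)).astype(np.uint8)*255
f=cv2.morphologyEx(f,cv2.MORPH_OPEN,np.ones((5,5)));n,lb,st,_=cv2.connectedComponentsWithStats(f)
print(n,st[:4].tolist())
k=1+st[1:,4].argmax();ys,xs=np.nonzero(lb==k);hull=cv2.convexHull(np.c_[xs,ys].astype(np.int32))
W=onz('top',U(hull),.06)[:,:2]*1000; print('face circle',cv2.minEnclosingCircle(W.astype(np.float32)))
ce=np.array([623,-264.7])
red=(((hh<8)|(hh>170))&(h[...,1]>90)&(h[...,2]>60)); ys,xs=np.nonzero(red); P=onz('top',U(np.c_[xs,ys]),.06)[:,:2]*1000
if len(P): d=P.mean(0)-ce; print('red',len(P),P.mean(0),'ang',np.degrees(np.arctan2(d[1],d[0])))
bl=(h[...,2]<50).astype(np.uint8); n,lb,st,_=cv2.connectedComponentsWithStats(bl); k=lb[165,197]; m=lb==k; ys,xs=np.nonzero(m); P=onz('top',U(np.c_[xs,ys]),.095)[:,:2]*1000
print('knob',k,m.sum(),P.mean(0)); w,v=np.linalg.eigh(np.cov(P.T)); print('major',np.degrees(np.arctan2(v[1,1],v[0,1])),np.sqrt(w))
print('pred px of axis z.06,.095',(proj('top',[[.623,-.2647,.06],[.623,-.2647,.095]])-[x0,y0])*8)
```

```text
18 [[0, 0, 384, 384, 129186], [329, 26, 7, 7, 48], [291, 29, 15, 8, 104], [271, 31, 9, 6, 52]]
face circle ((622.2390747070312, -264.77734375), 43.25170135498047)
red 165 [ 647.1423058  -254.26529925] ang 23.374792959362622
knob 5 4124 [ 620.02174199 -259.94565207]
major -156.39406548781892 [6.31873997 9.25247383]
pred px of axis z.06,.095 [[192.13006025 175.5520157 ]
 [207.29493015 161.08647253]]
```

The axis is at about (622.5,-264.7), and the predicted track position agrees. The knob and pointer are at a world angle of about 25° and zero is at about 89°, so I need roughly 64° CCW.

```bash
python3 -m pendant '[[[0,0.011,0.1],[0,-5,0],0.5],[[0,0.011,0.25],[0,-11,0],0.5],[[0,0.011,0.4],[-0.5,-17,0],0.5],[[0,0.011,0.454],[-1,-23,0],0.5],[[0,0.011,0.454],[-1.3,-29,0],0.5],[[0,0.011,0.454],[-1.3,-35.2,0],0.5],[[0,0.011,0.454],[-1.3,-35.2,0],0.5],[[0,0.011,0.454],[-1.3,-35.2,0],0.5],[[0,0.011,0.454],[-1.3,-35.2,-5],0.5],[[0,0.011,0.454],[-1.3,-35.2,-7],0.5],[[0,0.011,0.454],[-1.3,-35.2,-7],0.5],[[0,0.011,0.454],[-1.3,-35.2,-7],0.5]]' 25
```

```text
time: 34.2
position: [0.6183, -0.2645, 0.1084]
tool_rot: [[0.905, 0.426, -0.013], [0.426, -0.905, -0.006], [-0.015, -0.0, -1.0]]
force: [-0.1, -0.7, 1.1]
finger_gap: 0.501
```

```bash
python3 -m pendant '[[[0.006,-0.013,0],[0.4,0,-1],0.5],[[0.006,-0.013,0],[0.4,0,-2],0.5],[[0.006,-0.013,0],[0.4,0,-2.7],0.5],[[0.006,-0.013,0],[0.4,0,-2.7],0.5]]'; python3 -m pendant '[[[0,0,0],[0,0,0],0.65],[[0,0,0],[0,0,0],0.75],[[0,0,0],[0,0,0],0.85],[[0,0,0],[0,0,0],1],[[0,0,0],[0,0,0],1]]' 25; python3 -c "
from h import *; print(bot.read_state()['torque'])"
```

```text
time: 34.7
position: [0.6214, -0.2641, 0.08]
tool_rot: [[0.905, 0.426, -0.002], [0.426, -0.905, 0.001], [-0.002, -0.002, -1.0]]
force: [0.4, 0.2, -0.9]
finger_gap: 0.501
time: 35.33
position: [0.6223, -0.2655, 0.0809]
tool_rot: [[0.905, 0.426, 0.0], [0.426, -0.905, -0.002], [-0.001, 0.001, -1.0]]
force: [1.6, -4.0, -1.2]
finger_gap: 0.319
[-0.87622558 -0.34644595 -0.01910272]
```

```bash
python3 -m pendant '[[[0,0,0],[0,0,0],1],[[0,0,0],[0,0,0],1],[[0,0,0],[0,0,0],1],[[0,0,0],[0,0,0],1]]' 25
python3 - <<'E'
from h import *; print(bot.read_state()['torque'])
s=snap('scene','o1s');t=snap('top','o1')
a=cv2.resize(s[140:205,245:315],(700,600),interpolation=cv2.INTER_CUBIC)
cv2.imwrite('pics/o1c.png',np.vstack([cv2.resize(a,(560,480))]))
E
```

```text
time: 35.83
position: [0.6223, -0.2655, 0.0809]
tool_rot: [[0.905, 0.426, 0.0], [0.426, -0.905, -0.002], [-0.001, 0.002, -1.0]]
force: [1.1, -2.9, -0.2]
finger_gap: 0.317
[-0.60319899 -0.28434349  0.00418378]
```

View pics/o1c.png

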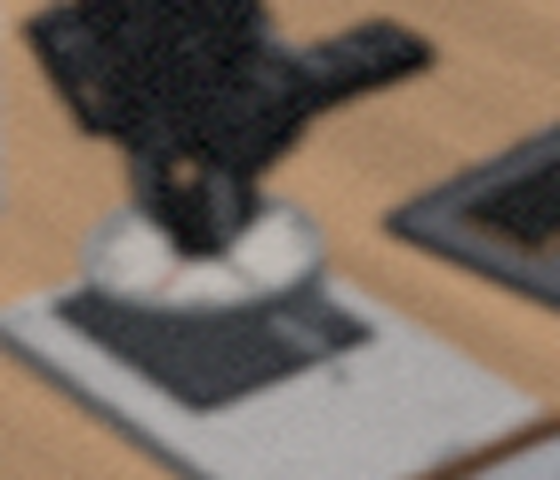

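The fingers stopped 28 mm apart, so the low tips (z≈0.070) have probably closed on the round hub under the grip bar. Reopen, rise 6 mm and close again. That was my last allowed view; from here I check by numbers.

```bash
python3 -m pendant '[[[0,0,0],[0,0,0],0.6],[[0,0,0],[0,0,0],0.5],[[0,0,0],[0,0,0.6],0.5],[[0,0,0],[0,0,0.6],0.5]]'; python3 -m pendant '[[[0,0,0],[0,0,0],0.65],[[0,0,0],[0,0,0],0.75],[[0,0,0],[0,0,0],0.85],[[0,0,0],[0,0,0],1],[[0,0,0],[0,0,0],1],[[0,0,0],[0,0,0],1]]' 25
python3 - <<'E'
from h import *
print(bot.read_state()['torque'])
for f in('scene0','o1s'):
    s=cv2.imread(f'pics/{f}.png'); r=s[155:190,250:298].astype(int); d=r[...,2]-(r[...,0]+r[...,1])/2
    ys,xs=np.nonzero(d>28); w=d[ys,xs]; 
    P=onz('scene',np.c_[xs+250,ys+155],.06)[:,:2]*1000; print(f,len(P),(P*w[:,None]).sum(0)/w.sum())
E
```

```text
time: 36.42
position: [0.6229, -0.2656, 0.0879]
tool_rot: [[0.905, 0.426, 0.001], [0.426, -0.905, -0.002], [0.0, 0.003, -1.0]]
force: [0.1, -0.8, 0.1]
finger_gap: 0.495
time: 37.17
position: [0.6228, -0.2655, 0.088]
tool_rot: [[0.905, 0.426, 0.001], [0.426, -0.905, -0.002], [0.0, 0.002, -1.0]]
force: [-1.1, 1.7, 2.0]
finger_gap: 0.148
[0.14425953 0.14135299 0.04402264]
scene0 657 [ 577.76884665 -293.70935294]
o1s 530 [ 577.16435508 -282.23415418]
```

The gap is now 12.6 mm, so the fingers are on the bar. Turn CCW about 55° first, then creep to the stop.

```bash
python3 -m pendant '[[[0,0,0.15],[0,0,0],1],[[0,0,0.3],[0,0,0],1],[[0,0,0.45],[0,0,0],1],[[0,0,0.6],[0,0,0],1],[[0,0,0.75],[0,0,0],1],[[0,0,0.9],[0,0,0],1],[[0,0,0.96],[0,0,0],1],[[0,0,0.96],[0,0,0],1]]' 30; python3 -c "
from h import *; print(bot.read_state()['torque'])"; python3 -m pendant '[[[0,0,0.04],[0,0,0],1],[[0,0,0.08],[0,0,0],1],[[0,0,0.08],[0,0,0],1]]' 30; python3 -c "
from h import *; print(bot.read_state()['torque'])"; python3 -m pendant '[[[0,0,0.03],[0,0,0],1],[[0,0,0.06],[0,0,0],1],[[0,0,0.06],[0,0,0],1]]' 30; python3 -c "
from h import *; print(bot.read_state()['torque'])"
```

```text
time: 38.17
position: [0.6227, -0.2654, 0.088]
tool_rot: [[0.171, 0.985, 0.002], [0.985, -0.171, -0.0], [0.0, 0.002, -1.0]]
force: [-1.7, 1.4, 1.7]
finger_gap: 0.143
[0.1527325  0.18913088 0.00889038]
time: 38.55
position: [0.6226, -0.2654, 0.088]
tool_rot: [[0.093, 0.996, 0.002], [0.996, -0.093, 0.0], [0.0, 0.002, -1.0]]
force: [-1.1, 0.9, 1.7]
finger_gap: 0.149
[0.11411202 0.09217232 0.02137064]
time: 38.92
position: [0.6226, -0.2654, 0.088]
tool_rot: [[0.032, 0.999, 0.002], [0.999, -0.032, 0.0], [0.0, 0.002, -1.0]]
force: [-1.1, 1.3, 1.8]
finger_gap: 0.141
[0.05629153 0.18365605 0.06111205]
```

```bash
for i in 1; do python3 -m pendant '[[[0,0,0.02],[0,0,0],1],[[0,0,0.03],[0,0,0],1],[[0,0,0.03],[0,0,0],1]]' 30; python3 -c "
from h import *; s=bot.read_state();print(s['torque'],s['tau'][5])"; python3 -m pendant '[[[0,0,0.02],[0,0,0],1],[[0,0,0.03],[0,0,0],1],[[0,0,0.03],[0,0,0],1]]' 30; python3 -c "
from h import *; s=bot.read_state();print(s['torque'],s['tau'][5])";  python3 -m pendant '[[[0,0,0.02],[0,0,0],1],[[0,0,0.03],[0,0,0],1],[[0,0,0.03],[0,0,0],1]]' 30; python3 -c "
from h import *; s=bot.read_state();print(s['torque'],s['tau'][5])"; done
```

```text
time: 39.3
position: [0.6226, -0.2653, 0.088]
tool_rot: [[0.003, 1.0, 0.002], [1.0, -0.003, 0.001], [0.001, 0.002, -1.0]]
force: [-1.0, 1.5, 1.3]
finger_gap: 0.144
[ 0.22388917  0.1441888  -0.45932761] -0.5243639834225178
time: 39.67
position: [0.6226, -0.2653, 0.088]
tool_rot: [[-0.026, 1.0, 0.002], [1.0, 0.026, 0.001], [0.001, 0.002, -1.0]]
force: [-1.1, 1.1, 2.1]
finger_gap: 0.144
[ 0.21637316  0.17426243 -0.89655965] -0.9269523806869984
time: 40.05
position: [0.6226, -0.2653, 0.088]
tool_rot: [[-0.056, 0.998, 0.002], [0.998, 0.056, 0.001], [0.001, 0.002, -1.0]]
force: [0.3, 1.5, 1.2]
finger_gap: 0.145
[ 0.17350196  0.14842856 -1.27635575] -1.2731300666928291
```

Torque climbs from -0.46 to -1.28 N·m as the jaw passes -1°, just where the zero stop was predicted. Unwind the preload, open, rise and clear the view.

```bash
python3 -m pendant '[[[0,0,-0.03],[0,0,0],1],[[0,0,-0.055],[0,0,0],1],[[0,0,-0.055],[0,0,0],0.8],[[0,0,-0.055],[0,0,0],0.6],[[0,0,-0.055],[0,0,0],0.5],[[0,0,-0.055],[0,0,0],0.5]]'; python3 -m pendant '[[[0,0,0],[0,0,4],0.5],[[0,0,0],[0,0,10],0.5],[[0,0,0],[-5,0,12],0.5],[[0,0,0],[-11,-4,12],0.5],[[0,0,0],[-17,-10,12],0.5],[[0,0,0],[-23,-16,12],0.5],[[0,0,0],[-28,-20,12],0.5],[[0,0,0],[-33,-22,12],0.5],[[0,0,0],[-38,-22,12],0.5],[[0,0,0],[-38,-22,12],0.5],[[0,0,0],[-38,-22,12],0.5]]'
python3 edge.py p1 341
cat > chk.py <<'E'
from h import *
import sys
t=cv2.imread('pics/p1.png');s=cv2.imread('pics/p1s.png');t0=cv2.imread('pics/top0.png')
h=cv2.cvtColor(t,cv2.COLOR_BGR2HSV);S,V=h[...,1].astype(int),h[...,2].astype(int)
def rects(m,roi,z,name,amin=15):
    x0,y0,x1,y1=roi;mm=np.zeros(m.shape,np.uint8);mm[y0:y1,x0:x1]=m[y0:y1,x0:x1]
    for c in cv2.findContours(mm,0,1)[0]:
        if cv2.contourArea(c)>amin:
            r=cv2.minAreaRect((onz('top',c.reshape(-1,2),z)[:,:2]*1000).astype(np.float32));print(name,np.round(r[0],1),np.round(r[1],1),round(r[2],1))
rects(S<75,(280,188,338,217),.062,'bars in sled',40)
rects((V<45),(348,240,404,278),.018,'black plate',60)
rects((S>70)&(V>50),(348,240,404,278),.018,'cork plate',60)
# red pointer
c=cv2.resize(t[180:228,368:416],None,fx=8,fy=8,interpolation=cv2.INTER_CUBIC).astype(int)
d=c[...,2]-(c[...,0]+c[...,1])//2; d[:40]=0;d[330:]=0
ys,xs=np.nonzero(d>45);P=onz('top',(np.c_[xs,ys]+.5)/8-.5+[368,180],.06)[:,:2]*1000
r=P-[622.5,-264.7];k=np.hypot(*r.T)<45;
print('red',k.sum(),P[k].mean(0) if k.any() else None, np.degrees(np.arctan2(*(r[k].mean(0)[::-1]))) if k.any() else None)
# bystanders: change against start
df=cv2.absdiff(t,t0).max(2)
for n,(x0,y0,x1,y1) in dict(beaker=(296,136,322,168),flask=(168,234,212,264),remote=(428,226,450,276),cups=(434,178,470,210)).items(): print(n,'changed px',int((df[y0:y1,x0:x1]>35).sum()))
E
python3 chk.py
```

```text
time: 40.8
position: [0.6227, -0.2653, 0.088]
tool_rot: [[-0.001, 1.0, 0.002], [1.0, 0.001, 0.001], [0.001, 0.002, -1.0]]
force: [0.2, -0.2, -0.3]
finger_gap: 0.501
time: 42.18
position: [0.2407, -0.486, 0.2082]
tool_rot: [[0.003, 1.0, 0.002], [1.0, -0.003, 0.0], [0.0, 0.002, -1.0]]
force: [-0.5, -0.4, 0.0]
finger_gap: 0.503
front z 0.02 25 ang -1.07 y at x=625 -99.9
front z 0.03 25 ang -1.07 y at x=625 -99.4
front z 0.038 25 ang -1.07 y at x=625 -99.0
line ang -1.03 y at 625 -97.0
bars in sled [635.4 -23.3] [64.4 75.4] 89.4
bars in sled [626.5 101.7] [96.2 23.8] 0.4
black plate [ 437.5 -251.7] [82.5 50.4] 4.5
cork plate [ 431.8 -160.8] [85.1 51.9] 4.5
red 0 None None
beaker changed px 0
flask changed px 0
remote changed px 0
cups changed px 0
```

Run:
```python
from h import *
def prof(f,cam,xs,ys,z,fn):
    im=fn(cv2.imread(f'pics/{f}.png').astype(np.float32)); out=[]
    for x in xs:
        uv=proj(cam,np.c_[np.full(len(ys),x),ys-.0185*(x-.625),np.full(len(ys),z)]).astype(np.float32)
        out.append(cv2.remap(im,uv[:,0].reshape(1,-1),uv[:,1].reshape(1,-1),cv2.INTER_LINEAR)[0])
    return np.mean(out,0)
ys=np.arange(-.125,-.075,.0005); gray=lambda i:i.mean(2); rb=lambda i:i[...,2]-i[...,0]
for cam,a,b in(('scene','e1s','p1s'),('top','e1','p1')):
    for lo,hi in((.58,.61),(.61,.64),(.64,.67)):
        X=np.linspace(lo,hi,16)
        g=prof(a,cam,X,ys,.018,gray); w=np.clip(np.median(g)-g-10,0,None); line=(w*ys).sum()/w.sum()
        r=prof(b,cam,X,ys,.038,rb); m=(r[:20].mean()+r[-20:].mean())/2; i=np.where(r<m)[0].max(); fr=ys[i]
        print(cam,lo,'line',round(line*1000,1),'front',round(fr*1000,1),'front-line along travel',round((line-fr)*1000,1))
for f,y0,y1,x0,x1,cam in(('p1s',150,195,245,300,'scene'),('p1',180,226,370,416,'top')):
    c=cv2.imread(f'pics/{f}.png')[y0:y1,x0:x1].astype(int); d=c[...,2]-c[...,1]
    yy,xx=np.mgrid[y0:y1,x0:x1]; P=onz(cam,np.c_[xx.ravel(),yy.ravel()],.06)[:,:2]*1000
    r=P-[622.5,-264.7]; R=np.hypot(*r.T); k=(R<42)&(R>8); o=np.argsort(-np.where(k,d.ravel(),-99))[:6]
    print(cam,[(int(d.ravel()[j]),round(np.degrees(np.arctan2(r[j,1],r[j,0]))),round(R[j])) for j in o])
```

```text
scene 0.58 line -97.8 front -75.5 front-line along travel -22.3
scene 0.61 line -97.2 front -75.5 front-line along travel -21.7
scene 0.64 line -97.4 front -96.0 front-line along travel -1.4
top 0.58 line -99.9 front -99.0 front-line along travel -0.9
top 0.61 line -99.7 front -98.0 front-line along travel -1.7
top 0.64 line -99.8 front -99.0 front-line along travel -0.8
scene [(19, 94, 27), (18, 91, 34), (18, 88, 25), (18, 92, 18), (18, 98, 20), (17, 98, 30)]
top [(33, 89, 27), (32, 89, 24), (31, 89, 20), (28, 89, 34), (28, 89, 31), (24, 82, 27)]
```

The front edge is about 1 mm short of the line in both cameras (window ±4 mm), the red pointer is at 89° (zero is about 88.8°), the plates are in place and the bystanders are unchanged. Handing in.

```bash
python3 -c "
from h import *; print(bot.finish_job())"
```

```text
the job is handed in; nothing more can be done
None
```

I handed the job in at about 42 s of robot time; `finish_job` gives no verdict, so what follows rests on my own last checks.

- **Plates:** I moved both sample plates into the tray. They lie flat and apart, at about (437, -252) and (432, -161) mm. The cork plate looked tilted in the grip on the way, but lay flat once released.
- **Bars:** Only two bars were there. Both lie flat, side by side, on the sled's floor.
- **Sled:** I gripped it by the tailboard and slid it along without lifting. In the top camera its front edge ends 0.8 to 1.7 mm short of the line, within 0.1° of square.
- **Knob:** I turned it counter-clockwise until torque built up against the stop. The red pointer now reads 89° in the top camera, and I put zero at about 88.8°. The first grip closed on the hub, so I went in again higher.
- **Bystanders:** The image patches around the beaker, flask, remote and cups show no change from the start.

Not every check worked:
- The second camera's check of the front edge gave one usable strip (1.4 mm short, which agrees). The other two strips read about 22 mm short; I took that as an edge-threshold failure and did not use them.
- The circle fit on the meter's dial also failed, so I took the knob axis from the dial face outline and the track geometry, which agreed within 1 mm.
- The sled's sideways position was only estimated, at 2 to 4 mm off the track's middle (20 mm allowed).

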